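# Push a row of caps home in a feed rail and close the gate

### The arm

A 7-joint arm with a two-finger parallel gripper is mounted at the origin on a cart in front of the work surface, level with it; the furniture and walls round the work are solid. World frame = base frame: x ahead of the robot, y to its left, z up, the work surface at z = 0. Lengths are in mm, angles in rad, forces in N, time in s.
With the tool pointing down it reaches from about 400 to 875 mm from the base axis. Payload 4.4 kg.
Tool frame: the origin (TCP) lies at the very end of the fingers, on their centre line; the grasp point (between the pads) lies 19 mm behind it; z points along the fingers, y is the line along which they close (so a half turn about z gives the same grasp; the last joint's range is limited). The gripper opens to 85 mm and grips with 20 to 120 N. Pads are 22 mm wide; open, the fingers measure 114 mm over their backs; the gripper's body (76 mm by 85 mm) begins 54 mm behind the grasp point. The pads swing forward as they close: fully open they stand 13 mm farther back than shut.
Start: joints at [-1.301, 0.628, 0.038, 1.517, -0.027, 0.996, -0.02], TCP at [214.167, 613.719, 209.013] pointing down, gripper open.
Joint ranges: [-3.06, 3.06], [-0.37, 2.12], [-1.25, 1.32], [0.18, 2.47], [-1.1, 4.24], [0.23, 1.98], [-2.94, 2.94]. Speed limits (rad/s): [2.57, 2.57, 3.14, 3.14, 3.14, 3.14, 3.14].

### API

Orientations are given as [roll, pitch, yaw] about the fixed x, y, z axes, in that order (R = Rz(yaw) Ry(pitch) Rx(roll)).
In Python, from cell import read_state, get_image, camera_info, finish_job gives the robot as it stands.
- The arm moves only by the tool play_rows, never from a script. Its argument "deltas" is one flat list of numbers, 7 for each row, row after row: the shift along the tool's x, y, z in mm, then the turn, a rotation vector about the tool's x, y, z in rad, then the opening, from 0 (shut) to 1 (fully open). In form: [dx, dy, dz, ax, ay, az, grip, dx, dy, dz, ax, ay, az, grip, ...]. A call has 1 to 10 rows; each row is the pose to reach, as a shift and turn from the pose commanded when the call began, along the tool's axes at that moment; what a row does not reach only later rows make up. A row lasts 1/8 s, in which the tool goes at most 62.5 mm and 10.7 degrees, less where a joint would pass 70% of its speed; a pose out of reach is approached as far as the arm can. A call with a gripper value outside its range is refused whole. The fingers move at their own pace and stop on an object; the grip force is fixed at half the most. Time passes only in rows, so rows that repeat a pose let the fingers close. It gives the time, the measured TCP pose, the force, the opening and the grip force at its end, in the units of the state.
- read_state(): the state, without advancing time (a new reading comes with each control period).
- get_image(name): name is "scene" or "top" or "wrist"; returns the picture (400x640x3 uint8, red, green, blue); there is no depth.
- camera_info(name): a dict with "fx", "fy", "cx", "cy" (pixels), "T" (4x4, takes a point from camera to world coordinates). Camera axes: x right, y down, z forward; pixel columns grow to the right and rows downward; lengths in mm; the calibration is good to about 2 mm. The wrist camera is an equidistant fisheye: a pixel r from the principal point sees the ray r / f radians off the axis. A picture is of the moment at which its call begins: read the wrist's pose just before it. camera_info takes no time and is no camera call; for the wrist camera it gives the pose at the moment of the call.
- finish_job(): hands the job in; it is judged then, once.
The state is a dict: "clock": time; "qpos": joint angles; "qd": joint speeds; "tau": joint torques, N m; "eef_pos": TCP position; "tool_rot": TCP orientation; "force": force on the tool from outside, world axes, zero at the start; "torque": the same for the moment, N m; "width": finger opening in mm; "gripper_force": force on a finger pad.
Only numpy, scipy, OpenCV 4.12 (cv2) and the standard library are available. Lean on these libraries where they do the work, as an engineer would, in place of code of your own. Each camera call takes 0.05 s, during which the arm holds its last target. There are 200 camera calls.

### The job

Push the row of four red screw caps along the dark steel feed rail as one train, gently and with the caps staying together, until the front cap is fully home against the yellow end stop. Then push the blue tab all the way in towards the rail so that the steel gate crosses the rail behind the last cap. Only push: do not pick anything up, and leave everything else on the worktop where it stands.

Things in the scene. Friction and masses are not known exactly. Their poses are not given: they have to be found in the camera images.
- rail: fixed straight rail, dark steel floor and bright side walls, 410 x 68 mm; origin under its centre, on the worktop. Own x runs along it to the end stop, a yellow block 28 mm high at the +x end; z up. Channel 60 mm wide, floor 3 mm above the worktop, walls 4 mm thick with tops at 10 mm, open at the -x end (x = -205 mm). A gate guide 17 mm high sticks out sideways at x = -46, y = -34 to -112 mm
- rail_stop (a point): centre of the end stop's black rubber face at the level of the channel floor, at x = 185 mm, y = 0, z = 3 mm of the rail; same axes as the rail (the caps lie at negative x)
- cap_1: red ribbed screw cap lying flat in the channel, 56 mm diameter, 24 mm high (top 27 mm above the worktop), about 30 g; origin at the centre of its underside. Number 1 of four in a touching row (the front one, nearest the end stop). Fully home its centre is 28 mm from the stop face. The row starts 50 to 95 mm short of that.
- cap_2: red ribbed screw cap lying flat in the channel, 56 mm diameter, 24 mm high (top 27 mm above the worktop), about 30 g; origin at the centre of its underside. Number 2 of four in a touching row. Fully home its centre is 84 mm from the stop face.
- cap_3: red ribbed screw cap lying flat in the channel, 56 mm diameter, 24 mm high (top 27 mm above the worktop), about 30 g; origin at the centre of its underside. Number 3 of four in a touching row. Fully home its centre is 140 mm from the stop face.
- cap_4: red ribbed screw cap lying flat in the channel, 56 mm diameter, 24 mm high (top 27 mm above the worktop), about 30 g; origin at the centre of its underside. Number 4 of four in a touching row (the last one, farthest from the end stop; behind it the channel is empty). Fully home its centre is 196 mm from the stop face.
- gate (a joint): travel of the retaining gate along the rail's +y, m: 0 = drawn out, clear of the channel (starts at 0 to 0.006), 0.054 = fully in, its 8 mm bar across the channel at x = -46 mm of the rail, 3 mm behind the last cap once the row is home; caps not home block it. About 2 N of friction; stays where it is left
- gate_tab (a point): centre of the outer face (looking to the rail's -y) of the gate's upright blue push tab, at x = -46 mm of the rail; tab 24 mm wide along the rail, 8 mm thick, 19 to 53 mm above the worktop, this point 35.5 mm above it. It lies 100 mm from the rail's centre line with the gate at 0, 46 mm with it fully in. Axes as the rail
- stopper: bystander: brown-red rubber stopper, 33 mm diameter, 28 mm high, standing beside the rail; origin under its centre
- vial: bystander: small crimp-cap vial, 22 mm diameter, 43 mm high, standing beside the rail; origin under its centre
- timer: bystander: white timer with coloured keys, 60 x 66 x 16 mm, lying flat; origin under its centre
- beaker: bystander: glass beaker, 54 mm wide, 58 mm high, standing beyond the rail; origin under its centre
- jar: bystander: white wide jar with lid, 94 mm diameter, 127 mm high, standing beyond the rail; origin under its centre
- marker: bystander: black and white marker pen, 138 mm long, lying to the left of the rail; origin under its centre
Not all that is in view belongs to the job. Leave any orange or turquoise look-alike of the cap_4 alone.

How it is judged:
By the outcome, as a careful person would: the job done as asked, in the order asked, and still so for the second after the job is handed in, with the robot touching nothing.
It also fails if it takes over 45 s, if anything falls off the work surface, if the arm or the gripper's body presses on something with over 40 N, if the wrist force passes 120 N, or if a joint passes its speed limit or range.

## Working session

There is one attempt and no reset: what is moved stays moved. The work goes in short steps, Python scripts to look and compute and a tool call to move; the robot and the scene stay as the last step left them, time stands still between calls to the robot, and variables do not carry over. Pictures are saved under pics/ and viewed, at most 10 in all, crops included, and the job is handed in when it is done.

Besides the shell and the picture viewer there is one more tool, called after ">>>" as name(argument=value, ...), one argument or row to a line, values as JSON. play_rows: Moves the arm, as the interface text tells. Its arguments: {"type":"object","properties":{"deltas":{"type":"array"}},"required":["deltas"]}

```bash
mkdir -p pics; python3 - <<'E'
from cell import *
import cv2
for n in("scene","top"):
    im=get_image(n); cv2.imwrite(f"pics/{n}0.png",im[:,:,::-1])
    c=camera_info(n); print(n,c["fx"],c["cx"],c["cy"],c["T"])
s=read_state(); print(s["clock"],s["eef_pos"],s["tool_rot"],s["force"],s["width"])
E
```

```text
scene 373.90014472329534 313.27186363612793 204.16776274479002 [[ 9.03919772e-01 -2.75571073e-01  3.27092692e-01  2.55177161e+02]
 [-4.27290287e-01 -6.15390498e-01  6.62357566e-01 -6.14692546e+02]
 [ 1.87631497e-02 -7.38481631e-01 -6.74012481e-01  7.51740850e+02]
 [ 0.00000000e+00  0.00000000e+00  0.00000000e+00  1.00000000e+00]]
top 479.7953962567256 320.68461540993354 199.78512962680944 [[ 7.86049182e-02 -9.71276388e-01  2.24596181e-01  3.21902577e+02]
 [-9.96894001e-01 -7.54848683e-02  2.24585348e-02  6.72752622e+01]
 [-4.85983141e-03 -2.25663937e-01 -9.74193086e-01  1.30914350e+03]
 [ 0.00000000e+00  0.00000000e+00  0.00000000e+00  1.00000000e+00]]
0.1 [213.98859954 613.14483844 208.20393289] [-3.13992557e+00  3.10198900e-05  2.80579651e+00] [ 0.93922252  0.48305282 -0.17767069] 85.09273236218412
```

View pics/scene0.png

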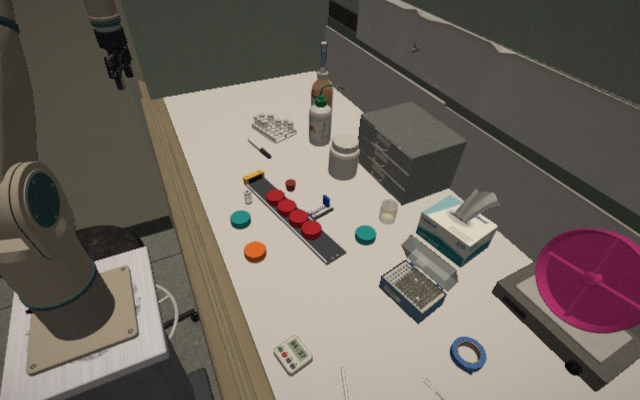

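View pics/top0.png

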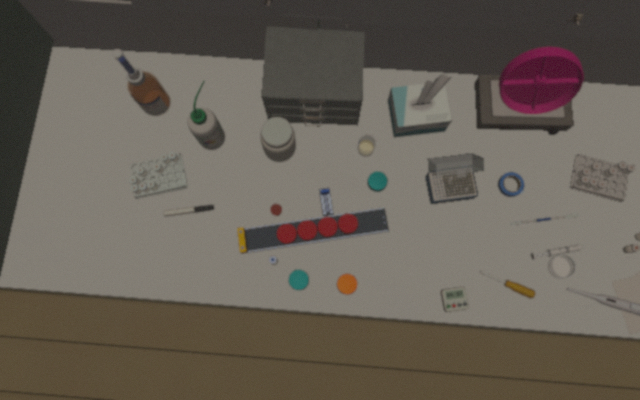

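The top view shows the rail running from the open end (388,222) to the yellow stop (242,239). The red caps are at (348,224), (328,227), (308,230) and (287,234), and the blue tab is at about (326,191). The orange disc (347,284) and turquoise discs (299,280) and (377,181) are outside the rail, so they are look-alikes. I'll confirm in an enlarged crop.

```bash
python3 - <<'E'
import cv2
im=cv2.imread("pics/top0.png")[170:270,230:400]
cv2.imwrite("pics/c1.png",cv2.resize(cv2.convertScaleAbs(im,alpha=1.5),None,fx=4.7,fy=4.7,interpolation=cv2.INTER_CUBIC))
im=cv2.imread("pics/scene0.png")[160:270,230:360]
cv2.imwrite("pics/c2.png",cv2.resize(cv2.convertScaleAbs(im,alpha=1.3),None,fx=5,fy=5,interpolation=cv2.INTER_CUBIC))
E
```

```text
(no output)
```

View pics/c1.png

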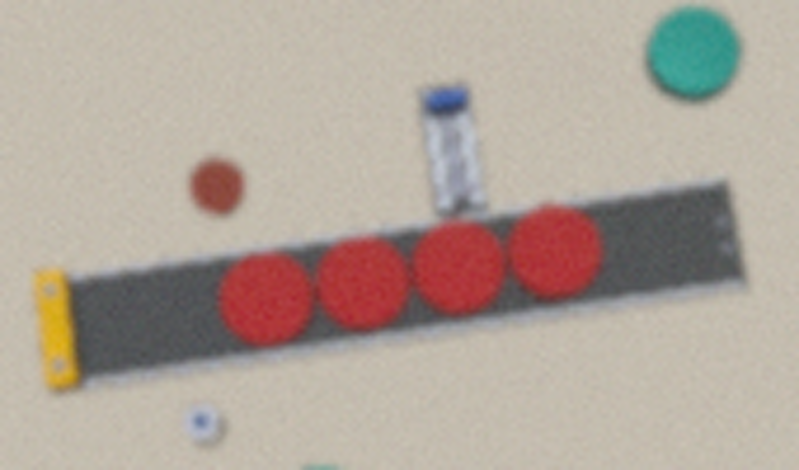

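View pics/c2.png

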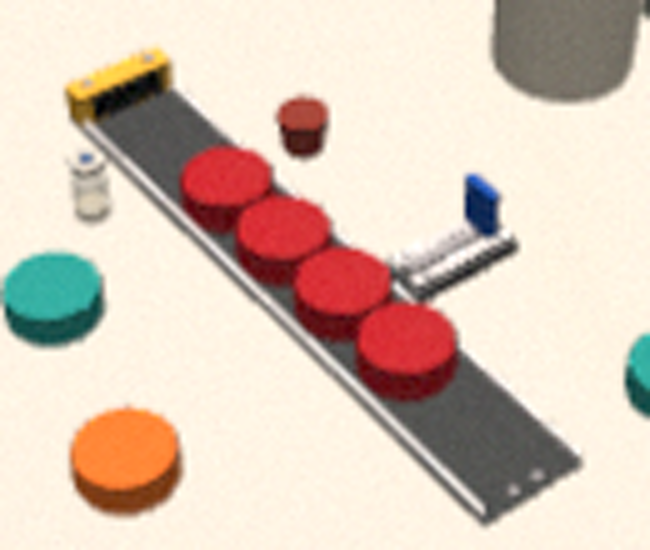

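```bash
cat > h.py <<'E'
import numpy as np
from cell import *
def ray(n,p):
    c=camera_info(n); T=np.array(c["T"]); d=T[:3,:3]@np.array([(p[0]-c["cx"])/c["fx"],(p[1]-c["cy"])/c["fy"],1]); return T[:3,3],d
def at(n,p,z):
    o,d=ray(n,p); return o+d*(z-o[2])/d[2]
top=lambda x,y:("top",(230+(x+.5)/4.7-.5,170+(y+.5)/4.7-.5))
sc=lambda x,y:("scene",(230+(x+.5)/5-.5,160+(y+.5)/5-.5))
E
python3 - <<'E'
from h import *
from scipy.optimize import least_squares
P=[(top(727,182),(-205,-34,10)),(top(744,286),(-205,34,10)),(top(35,271),(205,-34,28)),(top(50,390),(205,34,28)),
(sc(485,514),(-205,34,10)),(sc(582,460),(-205,-34,10)),(sc(165,50),(205,-34,28)),(sc(70,90),(205,34,28))]
def pt(q,m): 
    c,s=np.cos(q[2]),np.sin(q[2]); return np.array([q[0]+c*m[0]-s*m[1],q[1]+s*m[0]+c*m[1]])
f=lambda q:np.concatenate([pt(q,m)-at(*p,m[2])[:2] for p,m in P])
r=least_squares(f,[550,0,1.5],x_scale=[1,1,.01]); q=r.x; print(q,r.fun.reshape(-1,2).round(1))
c,s=np.cos(q[2]),np.sin(q[2]); R=np.array([[c,s],[-s,c]])
loc=lambda w:(R@(w[:2]-q[:2])).round(1)
for t,u in [((266,300),(227,178)),((364,284),(284,228)),((460,267),(343,281)),((556,252),(407,335))]:
    print(loc(at(*top(*t),27)),loc(at(*sc(*u),27)))
print("tab top",loc(at(*top(446,93),53)),loc(at(*sc(482,184),53)))
print("stopper",loc(at(*top(217,185),28)),loc(at(*sc(304,110),28)),"vial",loc(at(*top(203,422),43)),loc(at(*sc(88,160),43)))
s=read_state();print("tcp",loc(s["eef_pos"]), s["tool_rot"])
E
```

```text
[537.28350225 108.41616085   1.7938724 ] [[ 4.9 -3.9]
 [-0.3 -6. ]
 [ 1.5 -0.7]
 [ 2.7  0.9]
 [-3.4 -3. ]
 [ 1.1  1.2]
 [-3.8  5.9]
 [-2.8  5.7]]
[76.5  3.1] [72.5  0.5]
[19.5  2.1] [16.7 -1.3]
[-36.6   0.3] [-38.6  -2.4]
[-92.7  -0.4] [-93.   -5.2]
tab top [-42.6 -96.7] [-44.1 -96.6]
stopper [ 96.  -67.7] [ 96.2 -72. ] vial [119.4  69.2] [118.3  65.7]
tcp [563.7 203.6] [-3.13992557e+00  3.10198900e-05  2.80579651e+00]
```

```bash
cat >> h.py <<'E'
from scipy.spatial.transform import Rotation as Ro
q=np.array([537.3,108.4,1.8])
def w(m):
    c,s=np.cos(q[2]),np.sin(q[2]); return np.array([q[0]+c*m[0]-s*m[1],q[1]+s*m[0]+c*m[1],m[2]])
def loc(p):
    c,s=np.cos(q[2]),np.sin(q[2]); return np.r_[np.array([[c,s],[-s,c]])@(p[:2]-q[:2]),p[2]].round(1)
def delta(m,yaw=None):
    s=read_state(); A=Ro.from_euler("xyz",s["tool_rot"]); B=Ro.from_euler("xyz",[np.pi,0,q[2] if yaw is None else yaw])
    return A.inv().apply(w(m)-s["eef_pos"]).round(1),(A.inv()*B).as_rotvec().round(3)
E
python3 -c "
from h import *
print(delta((-175,0,130)),w((-175,0,130)),at('top',(278,128),127))"
```

```text
(array([-565.3, -517.7,   79.1]), array([-2.000e-03,  1.000e-03,  1.006e+00])) [577.06036657 -62.0233354  130.        ] [778.31388348 221.25631919 127.        ]
```

>>> play_rows(
  deltas=[-45, -40, 0, 0, 0, 0.1, 0, -90, -80, 0, 0, 0, 0.25, 0, -135, -120, 0, 0, 0, 0.4, 0, -180, -162, 0, 0, 0, 0.55, 0, -225, -203, 0, 0, 0, 0.7, 0, -270, -245, 0, 0, 0, 0.85, 0, -315, -287, 0, 0, 0, 1.006, 0, -360, -329, 0, 0, 0, 1.006, 0, -405, -371, 0, 0, 0, 1.006, 0, -450, -412, 0, 0, 0, 1.006, 0],
)

```text
clock: 1.35
eef_pos: [503.8, 74.8, 208.9]
tool_rot: [-3.141, -0.0, 1.8]
force: [0.7, 1.3, 0.6]
width: -0.2
gripper_force: 0.0
```

```bash
python3 -c "
from h import *
s=read_state();print(s['clock'],s['eef_pos'],loc(s['eef_pos']),s['tool_rot'],s['qpos'],s['force'],s['width'])
print(delta((-175,0,100)))"
```

```text
1.35 [503.77995153  74.78327762 208.87651317] [-25.1  40.3 208.9] [-3.14141817e+00 -2.60996535e-04  1.80012925e+00] [-0.44528487  0.44738296  0.34717731  1.91130893 -0.20360625  0.81705291
  0.23978607] [0.70540215 1.34651374 0.56579891] -0.19214861841400785
(array([-149.9,   40.3,  108.8]), array([-0., -0.,  0.]))
```

>>> play_rows(
  deltas=[-35, 10, 10, 0, 0, 0, 0, -80, 20, 35, 0, 0, 0, 0, -120, 32, 60, 0, 0, 0, 0, -150, 40, 85, 0, 0, 0, 0, -150, 40, 100, 0, 0, 0, 0, -150, 40, 109, 0, 0, 0, 0],
)

```text
clock: 2.1
eef_pos: [575.3, -59.5, 98.9]
tool_rot: [-3.14, -0.002, 1.8]
force: [-0.5, 0.9, 0.1]
width: -0.0
gripper_force: 0.0
```

```bash
python3 -c "
from h import *
import cv2
c=camera_info('wrist');print(c)
cv2.imwrite('pics/w1.png',get_image('wrist')[:,:,::-1])
s=read_state();print(loc(s['eef_pos']),s['force'])
im=get_image('top')[160:260,230:400,::-1]
cv2.imwrite('pics/t1.png',cv2.resize(cv2.convertScaleAbs(im,alpha=1.5),None,fx=4.7,fy=4.7,interpolation=cv2.INTER_CUBIC))
"
```

```text
{'fx': 309.70691628693146, 'fy': 309.70691628693146, 'cx': 319.7420123589274, 'cy': 198.86838606443987, 'T': array([[ 9.73910933e-01,  2.16416736e-01,  6.82736427e-02,
         5.58017402e+02],
       [ 2.26923703e-01, -9.26416305e-01, -3.00430462e-01,
         1.80040957e+01],
       [-1.76836439e-03,  3.08085420e-01, -9.51357056e-01,
         2.63649393e+02],
       [ 0.00000000e+00,  0.00000000e+00,  0.00000000e+00,
         1.00000000e+00]])}
[-171.4    1.4   98.3] [-0.85085668 -0.17174739 -0.94200703]
```

View pics/w1.png

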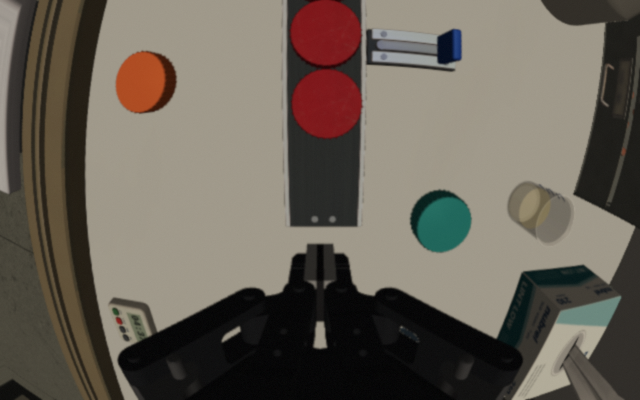

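The wrist view shows the rail's open end at row 227 (columns 288–360). Cap_4's top is at (327,104), cap_3's at (326,33) and the blue tab at (452,45). The fingers at (320,260) are behind the rail.

```bash
cat >> h.py <<'E'
def wat(c,p,z):
    T=np.array(c["T"]); d=np.array([p[0]-c["cx"],p[1]-c["cy"]]); r=np.hypot(*d); t=r/c["fx"]
    v=T[:3,:3]@np.r_[d/r*np.sin(t),np.cos(t)]; o=T[:3,3]; return o+v*(z-o[2])/v[2]
E
python3 -c "
from h import *
c=camera_info('wrist')
for n,p,z in [('endL',(287,227),10),('endR',(360,227),10),('wallL@30',(285,60),10),('wallR@60',(367,60),10),('cap4',(327,104),27),('cap3',(326,33),27),('tabtop outer',(461,30),53),('tabtop outer',(461,60),53)]: print(n,loc(wat(c,p,z)),wat(c,p,z))
print(delta((-160,0,12)))
"
```

```text
endL [-200.8   30.    10. ] [553.72283442 -93.92115639  10.        ]
endR [-200.7  -35.4   10. ] [617.33318167 -79.00954132  10.        ]
wallL@30 [-57.   28.8  10. ] [522.23850686  46.32760949  10.        ]
wallR@60 [-56.6 -37.2  10. ] [586.41256916  61.77113084  10.        ]
cap4 [-93.6  -4.7  27. ] [563.13683762  18.27960279  27.        ]
cap3 [-38.4  -3.8  27. ] [549.76342625  71.85956119  27.        ]
tabtop outer [ -33.5 -100.    53. ] [642.33251637  98.54340067  53.        ]
tabtop outer [-56.3 -99.8  53. ] [647.26290404  76.27660378  53.        ]
(array([11.3,  1.3, 87.2]), array([-0.002, -0.002,  0.002]))
```

```bash
python3 -c "
from h import *
print(w((2,-3.5,0)))"
sed -i 's/^q=.*/q=np.array([540.3,111.1,1.79])/' h.py; python3 -c "
from h import *
print(w((0,0,0)),delta((-152,0,11)),delta((-160,0,40)))"
```

```text
[540.25406252 111.14290259   0.        ]
[540.3 111.1   0. ] (array([21.2,  3.3, 88.2]), array([-0.002, -0.002,  0.012])) (array([13.3,  3.2, 59.2]), array([-0.002, -0.002,  0.012]))
```

>>> play_rows(
  deltas=[8, 3, 20, 0, 0, 0.01, 0, 16, 3, 40, 0, 0, 0.01, 0, 21, 3, 60, 0, 0, 0.01, 0, 21, 3, 75, 0, 0, 0.01, 0, 21, 3, 86, 0, 0, 0.01, 0, 21, 3, 87, 0, 0, 0.01, 0],
)

```text
clock: 2.95
eef_pos: [574.2, -39.5, 12.6]
tool_rot: [-3.141, -0.0, 1.79]
force: [1.0, -0.4, -0.5]
width: -0.1
gripper_force: 0.0
```

```bash
python3 -c "
from h import *
import cv2
cv2.imwrite('pics/w2.png',get_image('wrist')[:,:,::-1])
s=read_state();print(s['clock'],loc(s['eef_pos']),s['tool_rot'],s['force'])
c=camera_info('wrist')
"
```

```text
3.0 [-154.6   -0.6   13. ] [-3.14157436e+00  1.66276311e-04  1.78946360e+00] [-0.60006306 -0.11649228 -0.33673856]
```

View pics/w2.png

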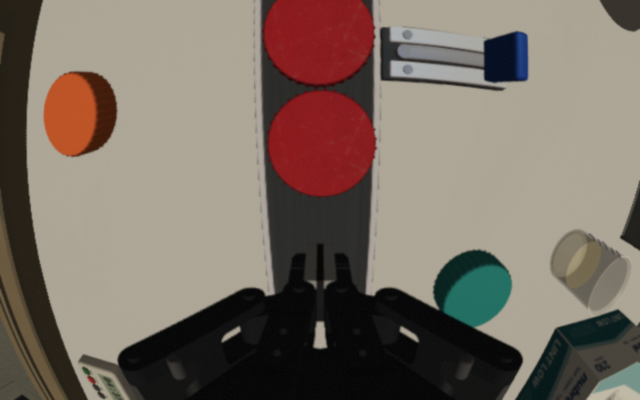

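The fingers (320,260) sit centred in the channel behind cap_4 (322,143), with about 22 mm to contact. I'll push slowly.

>>> play_rows(
  deltas=[5, 0, 0, 0, 0, 0, 0, 10, 0, 0, 0, 0, 0, 0, 14, 0, 0, 0, 0, 0, 0, 17, 0, 0, 0, 0, 0, 0, 20, 0, 0, 0, 0, 0, 0, 23, 0, 0, 0, 0, 0, 0, 26, 0, 0, 0, 0, 0, 0, 29, 0, 0, 0, 0, 0, 0, 32, 0, 0, 0, 0, 0, 0, 36, 0, 0, 0, 0, 0, 0],
)

```text
clock: 4.25
eef_pos: [566.5, -4.2, 13.0]
tool_rot: [-3.142, 0.0, 1.79]
force: [0.1, -0.6, 0.9]
width: -0.3
gripper_force: 0.0
```

>>> play_rows(
  deltas=[4, 0, 0, 0, 0, 0, 0, 8, 0, 0, 0, 0, 0, 0, 12, 0, 0, 0, 0, 0, 0, 16, 0, 0, 0, 0, 0, 0, 20, 0, 0, 0, 0, 0, 0, 24, 0, 0, 0, 0, 0, 0, 28, 0, 0, 0, 0, 0, 0, 32, 0, 0, 0, 0, 0, 0, 36, 0, 0, 0, 0, 0, 0, 40, 0, 0, 0, 0, 0, 0],
)

```text
clock: 5.5
eef_pos: [557.8, 35.0, 13.0]
tool_rot: [-3.142, -0.0, 1.79]
force: [0.4, -0.1, 0.1]
width: 0.0
gripper_force: 0.0
```

```bash
python3 -c "
from h import *
import cv2
s=read_state();print(s['clock'],loc(s['eef_pos']),s['force'])
c=camera_info('wrist')
a=get_image('wrist')[:,:,::-1]
b=get_image('scene')[150:270,220:380,::-1]
cv2.imwrite('pics/m3.png',np.hstack([cv2.resize(a[:,200:560],(360,400)),cv2.resize(b,(430,400),interpolation=cv2.INTER_CUBIC)]))
"
```

```text
5.5 [-78.1  -0.6  13. ] [ 0.40799452 -0.07715295  0.10989768]
```

View pics/m3.png

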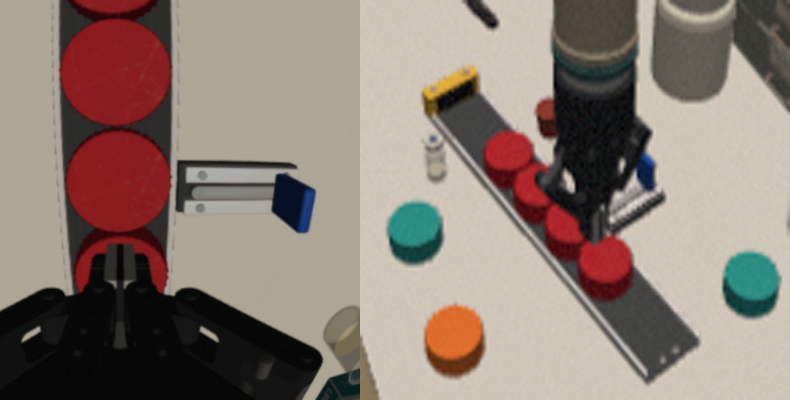

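The picture shows the caps almost where they were. In the wrist view cap_4 is at (120,260), overlapped by the fingertip, and the force reads about zero. The fingertip may be riding over the cap, so I'll check numerically before moving on.

```bash
python3 -c "
from h import *
import cv2
s=read_state();print(s['clock'],loc(s['eef_pos']),s['eef_pos'],s['force'],s['tau'])
c=camera_info('wrist'); print(np.array(c['T'])[:3,3])
for p in [(320,182),(315,72)]: print('cap',loc(wat(c,p,27)))
def proj(n,P):
    c=camera_info(n);v=np.linalg.inv(np.array(c['T']))@np.r_[P,1];return np.array([c['fx']*v[0]/v[2]+c['cx'],c['fy']*v[1]/v[2]+c['cy']])
for n in('scene','top'):
  print(n,'tcp',proj(n,s['eef_pos']),'tcp if z30',proj(n,s['eef_pos']+[0,0,17]))
  a=get_image(n)[:,:,::-1]; 
  if n=='scene':
    print([ (proj(n,w((x,0,27)))).round() for x in(-93,-37,19,75)])
    b=cv2.resize(a[180:250,270:350],(800,600)[0:2],interpolation=cv2.INTER_CUBIC); cv2.imwrite('pics/s4.png',cv2.resize(a[185:250,270:350],(720,585),interpolation=cv2.INTER_CUBIC))
"
```

```text
5.6 [-77.6  -0.6  12.9] [557.7181246   35.50275123  12.93534561] [-0.25698605 -0.09390603 -0.39453207] [ 6.90310705e-02 -5.41145396e+01  4.40465972e+00 -9.52992797e+00
  2.67975774e-03 -4.90726117e-03 -3.00544384e-02]
[540.91182873 113.29830471 177.67553488]
cap [-38.   -1.2  27. ]
cap [16.4  1.2 27. ]
scene tcp [306.64530078 226.76320205] tcp if z30 [306.6879487  222.39848103]
[array([310., 227.]), array([298., 215.]), array([286., 204.]), array([275., 194.])]
top tcp [341.3027376  223.81626337] tcp if z30 [341.53518728 222.70520674]
```

View pics/s4.png

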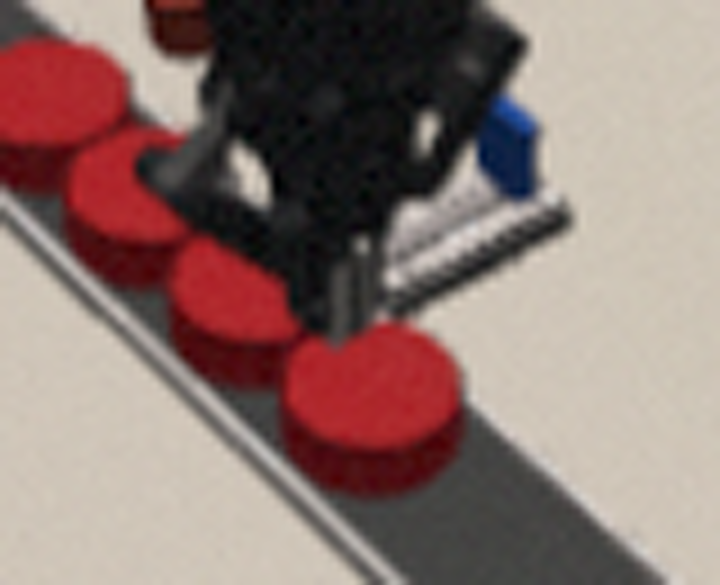

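The caps haven't moved (cap_3 is still at x = -38), and the finger end shows at cap-top level (340,345 in the crop). So either the true fingertip is about 15 mm above the reported TCP, or it has sunk into the cap. I'll go up, back behind the row, and feel for the channel floor.

>>> play_rows(
  deltas=[0, 0, -10, 0, 0, 0, 0, 0, 0, -25, 0, 0, 0, 0, -25, 0, -30, 0, 0, 0, 0, -55, 0, -30, 0, 0, 0, 0, -78, 0, -25, 0, 0, 0, 0, -78, 0, -10, 0, 0, 0, 0, -78, 0, 0, 0, 0, 0, 0, -78, 0, 0, 0, 0, 0, 0],
)

```text
clock: 6.7
eef_pos: [573.6, -39.5, 11.8]
tool_rot: [-3.139, -0.002, 1.792]
force: [-0.3, 0.2, -0.1]
width: -0.2
gripper_force: 0.0
```

```bash
python3 -c "
from h import *
s=read_state();print(s['clock'],loc(s['eef_pos']),s['force'])
c=camera_info('wrist')
a=get_image('wrist');r=(a[:,:,0]>100)&(a[:,:,1]<70)
import cv2
n,l,st,ce=cv2.connectedComponentsWithStats(r.astype('uint8'));
for i in range(1,n):
  if st[i][4]>500: print(st[i],ce[i],loc(wat(c,ce[i],27)), 'rear',loc(wat(c,(ce[i][0],st[i][1]+st[i][3]),27)))
"
```

```text
6.7 [-154.2    0.2   11.8] [-0.2758592   0.18368222 -0.05045242]
[ 265    0  112   84 7829] [320.06514242  38.08059778] [-43.6  -0.3  27. ] rear [-66.2  -0.4  27. ]
[ 269   91  109  106 8934] [322.67640475 143.46328632] [-95.1  -1.7  27. ] rear [-122.3   -1.8   27. ]
```

>>> play_rows(
  deltas=[0, 0, 2, 0, 0, 0, 0, 0, 0, 4, 0, 0, 0, 0, 0, 0, 5, 0, 0, 0, 0, 0, 0, 5, 0, 0, 0, 0],
)

```text
clock: 7.25
eef_pos: [574.8, -41.4, 8.0]
tool_rot: [-3.142, -0.0, 1.79]
force: [-0.1, -0.3, -0.2]
width: 0.5
gripper_force: 0.0
```

>>> play_rows(
  deltas=[0, 0, 2, 0, 0, 0, 0, 0, 0, 3, 0, 0, 0, 0, 0, 0, 4, 0, 0, 0, 0, 0, 0, 4, 0, 0, 0, 0],
)

```text
clock: 7.75
eef_pos: [574.8, -41.4, 3.9]
tool_rot: [-3.141, -0.0, 1.79]
force: [0.5, 0.6, 0.1]
width: 0.4
gripper_force: 0.0
```

>>> play_rows(
  deltas=[0, 0, 1, 0, 0, 0, 0, 0, 0, 2, 0, 0, 0, 0, 0, 0, 2, 0, 0, 0, 0],
)

```text
clock: 8.12
eef_pos: [574.8, -41.4, 1.9]
tool_rot: [-3.141, -0.0, 1.79]
force: [1.2, 0.8, 0.8]
width: 0.3
gripper_force: 0.0
```

No floor contact at a reported 1.9 mm, so the reported TCP is below the real fingertip. I'll keep feeling downward.

>>> play_rows(
  deltas=[0, 0, 1, 0, 0, 0, 0, 0, 0, 2, 0, 0, 0, 0, 0, 0, 3, 0, 0, 0, 0, 0, 0, 4, 0, 0, 0, 0, 0, 0, 4, 0, 0, 0, 0],
)

```text
clock: 8.75
eef_pos: [574.8, -41.3, -2.1]
tool_rot: [-3.141, -0.0, 1.79]
force: [0.3, 0.5, -0.0]
width: 0.1
gripper_force: 0.0
```

```bash
python3 -c "
from h import *
import cv2
s=read_state();print(s['clock'],loc(s['eef_pos']),s['force'])
b=get_image('scene')[185:275,280:400,::-1]; cv2.imwrite('pics/s5.png',cv2.resize(cv2.convertScaleAbs(b,alpha=1.6),(780,585),interpolation=cv2.INTER_CUBIC))
def proj(n,P):
    c=camera_info(n);v=np.linalg.inv(np.array(c['T']))@np.r_[P,1];return np.array([c['fx']*v[0]/v[2]+c['cx'],c['fy']*v[1]/v[2]+c['cy']])
for z in(0,5,10,15,20):print(z,(proj('scene',np.r_[s['eef_pos'][:2],z])-[280,185])*6.5)
"
```

```text
8.75 [-156.3   -0.5   -2.1] [ 0.30080034  0.50613362 -0.03781525]
0 [289.37442838 404.76046156]
5 [289.85475904 396.63010374]
10 [290.33837902 388.44406906]
15 [290.82532221 380.20178364]
20 [291.315623   371.90266568]
```

View pics/s5.png

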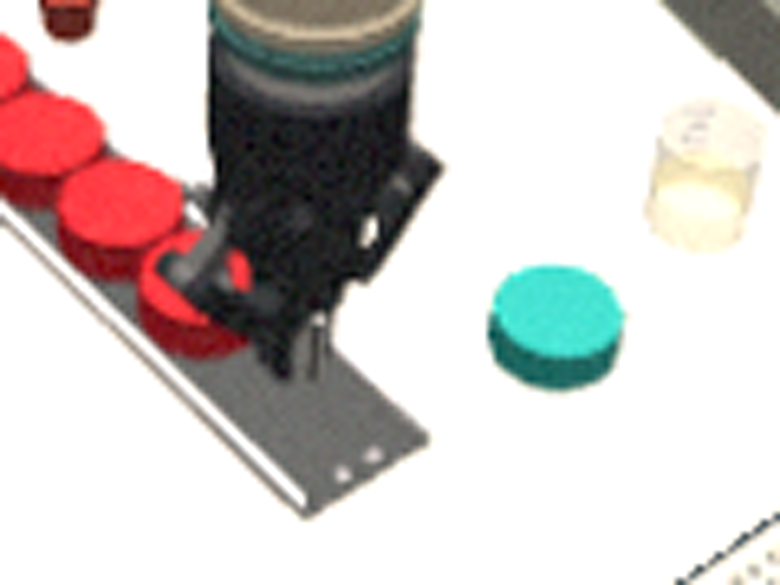

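The fingertip at (310,380) projects to a height of about 14 mm while the reported z is -2. The tool therefore reads about 15 mm low, and I'll allow for that from here on. Lowering another 3 mm puts the tip at about 11 mm, and then I push.

>>> play_rows(
  deltas=[5, 0, 2, 0, 0, 0, 0, 10, 0, 3, 0, 0, 0, 0, 15, 0, 3, 0, 0, 0, 0, 18, 0, 3, 0, 0, 0, 0, 21, 0, 3, 0, 0, 0, 0, 24, 0, 3, 0, 0, 0, 0, 27, 0, 3, 0, 0, 0, 0, 30, 0, 3, 0, 0, 0, 0, 33, 0, 3, 0, 0, 0, 0, 36, 0, 3, 0, 0, 0, 0],
)

```text
clock: 10.05
eef_pos: [567.1, -6.1, -5.0]
tool_rot: [3.141, 0.0, 1.79]
force: [-0.1, -2.0, 0.1]
width: -0.4
gripper_force: 0.5
```

```bash
cat > caps.py <<'E'
from h import *
import cv2
s=read_state();print(s['clock'],loc(s['eef_pos']),s['force'])
c=camera_info('wrist')
a=get_image('wrist');r=(a[:,:,0]>100)&(a[:,:,1]<70)
n,l,st,ce=cv2.connectedComponentsWithStats(r.astype('uint8'));
for i in range(1,n):
  if st[i][4]>500: print(st[i],loc(wat(c,ce[i],27)), 'rear',loc(wat(c,(ce[i][0],st[i][1]+st[i][3]),27)))
E
python3 caps.py
```

```text
10.05 [-120.3   -0.6   -5. ] [-0.11475682 -2.0331439   0.09282763]
[  256     7   125   121 11688] [-25.8  -0.2  27. ] rear [-52.   -0.2  27. ]
[  263   134   118   112 10222] [-79.3  -1.6  27. ] rear [-107.5   -1.6   27. ]
```

Contact: the caps are moving together (cap_4 at -80, cap_3 at -26) with about 2 N. I'll keep pushing; roughly 68 mm remain.

>>> play_rows(
  deltas=[3, 0, 0, 0, 0, 0, 0, 6, 0, 0, 0, 0, 0, 0, 9, 0, 0, 0, 0, 0, 0, 12, 0, 0, 0, 0, 0, 0, 15, 0, 0, 0, 0, 0, 0, 18, 0, 0, 0, 0, 0, 0, 21, 0, 0, 0, 0, 0, 0, 24, 0, 0, 0, 0, 0, 0, 27, 0, 0, 0, 0, 0, 0, 30, 0, 0, 0, 0, 0, 0],
)

```text
clock: 11.35
eef_pos: [560.5, 23.2, -5.0]
tool_rot: [3.142, -0.0, 1.79]
force: [-0.2, -0.5, -0.2]
width: -0.2
gripper_force: 0.6
```

>>> play_rows(
  deltas=[3, 0, 0, 0, 0, 0, 0, 6, 0, 0, 0, 0, 0, 0, 9, 0, 0, 0, 0, 0, 0, 12, 0, 0, 0, 0, 0, 0, 15, 0, 0, 0, 0, 0, 0, 18, 0, 0, 0, 0, 0, 0, 21, 0, 0, 0, 0, 0, 0, 24, 0, 0, 0, 0, 0, 0, 27, 0, 0, 0, 0, 0, 0, 30, 0, 0, 0, 0, 0, 0],
)

```text
clock: 12.6
eef_pos: [553.9, 52.5, -5.0]
tool_rot: [-3.142, -0.0, 1.79]
force: [-0.5, -0.2, 0.4]
width: 0.1
gripper_force: 0.6
```

```bash
python3 caps.py
```

```text
12.6 [-60.1  -0.6  -5. ] [-0.46224434 -0.22007207  0.44363054]
[  251     7   127   121 11720] [34.3  1.2 27. ] rear [ 8.1  1.3 27. ]
[  262   134   118   112 10248] [-19.2  -1.1  27. ] rear [-47.4  -1.   27. ]
```

About 8 mm to go, in 1–2 mm steps while I watch the force.

>>> play_rows(
  deltas=[1.5, 0, 0, 0, 0, 0, 0, 3, 0, 0, 0, 0, 0, 0, 4, 0, 0, 0, 0, 0, 0, 5, 0, 0, 0, 0, 0, 0, 6, 0, 0, 0, 0, 0, 0],
)

```text
clock: 13.28
eef_pos: [552.7, 58.2, -5.0]
tool_rot: [-3.142, -0.0, 1.79]
force: [0.4, -1.2, 0.2]
width: -0.1
gripper_force: 0.5
```

>>> play_rows(
  deltas=[1, 0, 0, 0, 0, 0, 0, 2, 0, 0, 0, 0, 0, 0],
)

```text
clock: 13.52
eef_pos: [552.2, 60.2, -5.0]
tool_rot: [-3.142, -0.0, 1.79]
force: [0.2, -0.9, 0.6]
width: -0.0
gripper_force: 0.5
```

>>> play_rows(
  deltas=[1, 0, 0, 0, 0, 0, 0, 1, 0, 0, 0, 0, 0, 0],
)

```text
clock: 13.78
eef_pos: [552.0, 61.3, -5.0]
tool_rot: [-3.141, -0.0, 1.79]
force: [-0.5, -1.1, -0.2]
width: -0.2
gripper_force: 0.3
```

>>> play_rows(
  deltas=[1, 0, 0, 0, 0, 0, 0, 1, 0, 0, 0, 0, 0, 0],
)

```text
clock: 14.02
eef_pos: [552.0, 61.5, -5.0]
tool_rot: [3.141, 0.001, 1.789]
force: [0.5, -2.4, -0.1]
width: 0.2
gripper_force: 1.3
```

>>> play_rows(
  deltas=[1, 0, 0, 0, 0, 0, 0, 1, 0, 0, 0, 0, 0, 0],
)

```text
clock: 14.28
eef_pos: [552.0, 61.6, -4.9]
tool_rot: [3.141, 0.002, 1.789]
force: [0.3, -5.0, 0.0]
width: 0.3
gripper_force: 2.5
```

>>> play_rows(
  deltas=[1, 0, 0, 0, 0, 0, 0, 1, 0, 0, 0, 0, 0, 0],
)

```text
clock: 14.52
eef_pos: [552.0, 61.8, -4.8]
tool_rot: [3.141, 0.003, 1.788]
force: [0.9, -6.7, 0.4]
width: 0.1
gripper_force: 3.4
```

The tool stalled while the force climbed to 6.7 N, and the travel matches the estimate, so the row is home. I'll back off, lift, and check.

>>> play_rows(
  deltas=[-3, 0, 0, 0, 0, 0, 0, -8, 0, 0, 0, 0, 0, 0, -18, 0, 0, 0, 0, 0, 0, -30, 0, 0, 0, 0, 0, 0, -35, 0, -10, 0, 0, 0, 0, -35, 0, -35, 0, 0, 0, 0, -35, 0, -65, 0, 0, 0, 0, -35, 0, -95, 0, 0, 0, 0, -35, 0, -95, 0, 0, 0, 0],
)

```text
clock: 15.65
eef_pos: [561.0, 29.7, 92.7]
tool_rot: [3.136, 0.001, 1.79]
force: [0.3, 0.3, 0.2]
width: 0.1
gripper_force: 0.0
```

```bash
python3 caps.py; python3 - <<'E'
from h import *
import cv2
c=camera_info('wrist');a=get_image('wrist').astype(int)
b=((a[:,:,2]>a[:,:,0]+40)&(a[:,:,2]>a[:,:,1]+30)).astype('uint8')
n,l,st,ce=cv2.connectedComponentsWithStats(b)
for i in range(1,n):
    if st[i][4]>60:
        x,y,ww,h,_=st[i]; print(st[i],loc(wat(c,ce[i],45)),loc(wat(c,(x+ww,y+h/2),53)))
a=get_image('top');r=((a[:,:,0]>90)&(a[:,:,1]<60)&(a[:,:,2]<70)).astype('uint8')
n,l,st,ce=cv2.connectedComponentsWithStats(r)
for i in range(1,n):
    if 30<st[i][4]<3000: print('top',st[i],loc(at('top',ce[i],27)))
print("to gate hover",delta((-46,-150,80)),"down",delta((-46,-135,20)))
E
```

```text
15.65 [-83.9  -2.5  92.7] [0.28311439 0.30264813 0.22764514]
[ 277    5   72   68 3782] [43.3  1.5 27. ] rear [16.9  1.5 27. ]
[ 281   77   72   70 3907] [-11.7  -1.1  27. ] rear [-38.4  -1.   27. ]
[443 150  11  32 273] [-47.1 -96.3  45. ] [-45.4 -97.8  53. ]
top [510  47  72  24 334] [-722.4 -404.9   27. ]
top [503  75  76  11 297] [-713.7 -334.3   27. ]
top [501  90  68  20 301] [-690.4 -272.7   27. ]
top [272 205   9  10  64] [ 94.4 -63.1  27. ]
top [246 223  54  26 700] [121.    5.9  27. ]
to gate hover (array([ 37.1, 150. ,   9.5]), array([-0.001, -0.001, -0.   ])) down (array([ 37.1, 135.1,  69.5]), array([-0.001, -0.001, -0.   ]))
```

Cap_4 is at -11.7 against a home position of -11, so the row is home. The tab's outer face is at about x = -46, y = -98. Next I move out beyond the tab with a quarter turn.

>>> play_rows(
  deltas=[5, 20, 0, 0, 0, -0.17, 0, 10, 40, 0, 0, 0, -0.35, 0, 15, 60, 0, 0, 0, -0.52, 0, 20, 80, 0, 0, 0, -0.7, 0, 25, 100, 0, 0, 0, -0.87, 0, 30, 120, 0, 0, 0, -1.05, 0, 37, 140, 0, 0, 0, -1.22, 0, 37, 145, 0, 0, 0, -1.4, 0, 37, 150, 0, 0, 0, -1.571, 0, 37, 150, 0, 0, 0, -1.571, 0],
)

```text
clock: 17.05
eef_pos: [696.6, 98.3, 88.3]
tool_rot: [3.141, -0.002, -2.925]
force: [-0.3, 0.5, 0.5]
width: 0.0
gripper_force: 0.0
```

```bash
python3 -c "
from h import *
s=read_state();print(s['clock'],loc(s['eef_pos']),s['tool_rot'],s['qpos'],s['force'])
print(delta((-46,-140,13),q[2]+np.pi/2))"
```

```text
17.05 [ -46.5 -149.8   88.3] [ 3.14050177e+00 -2.46159966e-03 -2.92451997e+00] [-0.11438591  0.83854879 -0.12097646  1.44571641  0.11664349  0.86683622
  1.51646675] [-0.31634217  0.51932945  0.45606521]
(array([ 9.6,  0.4, 75.3]), array([ 0.001, -0.002, -0.002]))
```

>>> play_rows(
  deltas=[0, 0, 20, 0, 0, 0, 0, 0, 0, 45, 0, 0, 0, 0, 0, 0, 65, 0, 0, 0, 0, 0, 0, 74, 0, 0, 0, 0, 6, 0, 74, 0, 0, 0, 0, 13, 0, 74, 0, 0, 0, 0, 20, 0, 74, 0, 0, 0, 0, 27, 0, 74, 0, 0, 0, 0, 31, 0, 74, 0, 0, 0, 0, 35, 0, 74, 0, 0, 0, 0],
)

```text
clock: 18.3
eef_pos: [663.1, 90.9, 16.2]
tool_rot: [3.142, 0.0, -2.922]
force: [-0.4, -0.5, -0.4]
width: 0.1
gripper_force: 0.0
```

>>> play_rows(
  deltas=[4, 0, 0, 0, 0, 0, 0, 8, 0, 0, 0, 0, 0, 0, 12, 0, 0, 0, 0, 0, 0],
)

```text
clock: 18.68
eef_pos: [652.0, 88.5, 16.1]
tool_rot: [3.142, 0.002, -2.922]
force: [1.0, 0.5, -1.8]
width: -0.0
gripper_force: 0.8
```

```bash
cat > tab.py <<'E'
from h import *
import cv2
s=read_state();print(s['clock'],loc(s['eef_pos']),s['force'])
c=camera_info('wrist');a=get_image('wrist').astype(int)
b=((a[:,:,2]>a[:,:,0]+40)&(a[:,:,2]>a[:,:,1]+30)).astype('uint8')
n,l,st,ce=cv2.connectedComponentsWithStats(b)
for i in range(1,n):
    if st[i][4]>150:
        x,y,ww,h,_=st[i]; print(st[i],ce[i],'centre@53',loc(wat(c,ce[i],53)))
E
python3 tab.py
```

```text
18.675 [ -46.4 -104.1   16.1] [ 1.00611002  0.54441317 -1.79152313]
[295 236  50  16 713] [319.74754558 243.6171108 ] centre@53 [-46.2 -88.3  53. ]
```

The tab is in contact and moving. I'll continue to its end stop.

>>> play_rows(
  deltas=[4, 0, 0, 0, 0, 0, 0, 8, 0, 0, 0, 0, 0, 0, 12, 0, 0, 0, 0, 0, 0, 16, 0, 0, 0, 0, 0, 0, 20, 0, 0, 0, 0, 0, 0, 24, 0, 0, 0, 0, 0, 0, 28, 0, 0, 0, 0, 0, 0, 32, 0, 0, 0, 0, 0, 0, 35, 0, 0, 0, 0, 0, 0, 38, 0, 0, 0, 0, 0, 0],
)

```text
clock: 19.98
eef_pos: [614.3, 79.9, 16.1]
tool_rot: [-3.141, 0.0, -2.922]
force: [0.7, -0.8, 0.9]
width: -0.4
gripper_force: 0.8
```

>>> play_rows(
  deltas=[2, 0, 0, 0, 0, 0, 0, 4, 0, 0, 0, 0, 0, 0],
)

```text
clock: 20.23
eef_pos: [610.4, 79.2, 16.0]
tool_rot: [3.142, 0.0, -2.922]
force: [1.8, -0.6, -0.6]
width: -0.0
gripper_force: 0.8
```

>>> play_rows(
  deltas=[2, 0, 0, 0, 0, 0, 0, 3, 0, 0, 0, 0, 0, 0],
)

```text
clock: 20.48
eef_pos: [607.4, 78.6, 16.0]
tool_rot: [3.141, -0.0, -2.922]
force: [0.7, -1.0, 0.6]
width: 0.3
gripper_force: 0.8
```

>>> play_rows(
  deltas=[1, 0, 0, 0, 0, 0, 0, 2, 0, 0, 0, 0, 0, 0],
)

```text
clock: 20.72
eef_pos: [605.6, 78.2, 16.0]
tool_rot: [3.142, 0.0, -2.922]
force: [2.4, -0.2, 0.5]
width: 0.2
gripper_force: 0.8
```

>>> play_rows(
  deltas=[1, 0, 0, 0, 0, 0, 0, 2, 0, 0, 0, 0, 0, 0],
)

```text
clock: 20.98
eef_pos: [604.8, 78.0, 16.1]
tool_rot: [3.141, 0.002, -2.922]
force: [5.8, -0.7, -3.2]
width: -0.2
gripper_force: 2.5
```

>>> play_rows(
  deltas=[1, 0, 0, 0, 0, 0, 0, 2, 0, 0, 0, 0, 0, 0],
)

```text
clock: 21.22
eef_pos: [604.8, 78.0, 16.2]
tool_rot: [3.141, 0.006, -2.922]
force: [9.2, 0.0, -6.4]
width: -0.0
gripper_force: 4.4
```

```bash
python3 tab.py
```

```text
21.225 [-46.3 -55.8  16.2] [ 9.15165747  0.04184024 -6.44872986]
[294 236  50  17 782] [318.66368286 243.54987212] centre@53 [-46.7 -39.8  53. ]
```

It stalled against a hard stop, with the tab's outer face about 45 mm out, which matches fully in. I'll retreat and take a last look.

>>> play_rows(
  deltas=[-4, 0, 0, 0, 0, 0, 0, -12, 0, 0, 0, 0, 0, 0, -30, 0, 0, 0, 0, 0, 0, -50, 0, -10, 0, 0, 0, 0, -65, 0, -40, 0, 0, 0, 0, -75, 0, -80, 0, 0, 0, 0, -80, 0, -120, 0, 0, 0, 0, -80, 0, -150, 0, 0, 0, 0, -80, 0, -150, 0, 0, 0, 0],
)

```text
clock: 22.4
eef_pos: [681.1, 95.3, 168.6]
tool_rot: [3.141, 0.004, -2.922]
force: [0.3, 0.6, -0.3]
width: 0.5
gripper_force: 0.0
```

```bash
python3 tab.py; python3 - <<'E'
from h import *
import cv2
c=camera_info('wrist');a=get_image('wrist')[:,:,::-1]
b=get_image('top')[170:270,230:400,::-1]
cv2.imwrite('pics/f.png',np.hstack([a[:330,140:500],cv2.resize(cv2.convertScaleAbs(b,alpha=1.5),(430,330),interpolation=cv2.INTER_CUBIC)]))
E
```

```text
22.4 [ -46.  -134.   168.6] [ 0.2854274   0.57214176 -0.25913116]
[306  82  26   9 208] [318.34615385  85.58653846] centre@53 [-47.  -41.3  53. ]
```

View pics/f.png

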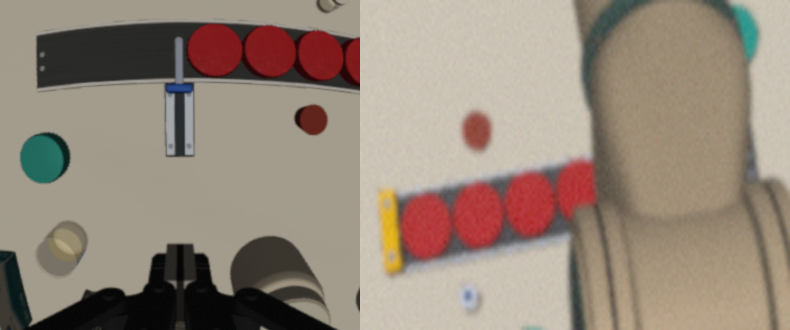

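The gate bar (178,60) crosses the channel behind the last cap (215,50). In the top view the front cap (425,228) touches the yellow stop, and the stopper and vial stand where they were. I'm handing in.

```bash
python3 -c "
from cell import *
print(finish_job())"
```

```text
the job is handed in; nothing more can be done
None
```

The four caps are home against the yellow stop and the gate is fully in behind the last one, handed in at about 22 s; on the first pass the fingertip ran over cap_4 without moving it, because the real tip sits about 15 mm above its reported height.

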